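# Power up the repaired drive on the test bench

### The job

Power up the test bench: throw the red-handled isolator fully over to ON (away from the robot), then on the sloping console press the blue key and after it the green key, one at a time, each all the way down for a moment and then let go. No key may be pressed before the isolator is on, and the red stop key not at all. Leave the yellow-handled isolator off and do not shift or knock over anything else on the bench.

Things in the scene. Friction and masses are not known exactly. Their poses are not given: they have to be found in the camera images.
- red_switch: Fixed grey base of the red-handled isolator (the isolator to be switched), 130 x 120 x 40 mm (x, y, z), on the bench. Origin: centre of its underside; x axis points to the ON side (away from the robot); the hinge axis runs along y, 60 mm above the origin. Hinge cheeks up to 74 mm high at y = +-24.5 mm. Left or right place varies.
- red_lever (a joint): Swing of the red bridge handle: 0 = OFF stop (leans 43 deg from vertical toward the base's -x), 0.75 = upright, 1.5 rad = ON stop (leans 43 deg toward +x). Over-centre: it drops by itself to the stop on the side it leans to. About 0.35 kg; some 3 N at the grip moves it.
- red_grip (a point): Centre of the red grip bar: a round bar, diameter 24 mm, 110 mm long, parallel to the base's y axis, 105 mm from the hinge, carried by two steel arms 6 mm thick at y = +-38 mm (70 mm clear gap between them). About 137 mm above the bench at either stop, 165 mm when upright.
- yellow_switch: Fixed grey base of the yellow-handled isolator (the neighbouring isolator, to be left off), 130 x 120 x 40 mm (x, y, z), on the bench. Origin: centre of its underside; x axis points to the ON side (away from the robot); the hinge axis runs along y, 60 mm above the origin. Hinge cheeks up to 74 mm high at y = +-24.5 mm. Left or right place varies.
- yellow_lever (a joint): Swing of the yellow bridge handle: 0 = OFF stop (leans 43 deg from vertical toward the base's -x), 0.75 = upright, 1.5 rad = ON stop (leans 43 deg toward +x). Over-centre: it drops by itself to the stop on the side it leans to. About 0.35 kg; some 3 N at the grip moves it.
- yellow_grip (a point): Centre of the yellow grip bar: a round bar, diameter 24 mm, 110 mm long, parallel to the base's y axis, 105 mm from the hinge, carried by two steel arms 6 mm thick at y = +-38 mm (70 mm clear gap between them). About 137 mm above the bench at either stop, 165 mm when upright.
- console: Fixed wedge console, 320 mm wide (y), front to -x; its face, 150 mm long, rises to +x at 38 deg. Origin on the bench below mid-face, the face there 95 mm high. A lamp bar (26 x 26 x 310 mm, along y) above the keys: centre at x = +2 mm, z = 242 mm, underside 226 mm, end posts at y = +-148 mm. No room for an upright gripper: come in tilted, square to the face, from the front.
- blue_key_top (a point): Centre of the top of the blue RESET key: round, diameter 44 mm, 8 mm proud of a black collar (diameter 60 mm); one of three keys 70 mm apart across the middle of the sloping face, order varies. Its z axis is the outward normal (press along -z), y axis along the row.
- blue_key (a joint): Travel of the blue RESET key: 0 = out, 0.008 m = fully down. Spring key, about 2 N to start and 6 N at the bottom.
- green_key_top (a point): Centre of the top of the green START key: round, diameter 44 mm, 8 mm proud of a black collar (diameter 60 mm); one of three keys 70 mm apart across the middle of the sloping face, order varies. Its z axis is the outward normal (press along -z), y axis along the row.
- green_key (a joint): Travel of the green START key: 0 = out, 0.008 m = fully down. Spring key, about 2 N to start and 6 N at the bottom.
- stop_key_top (a point): Centre of the top of the red STOP key, not to be pressed: round, diameter 44 mm, 8 mm proud of a black collar (diameter 60 mm); one of three keys 70 mm apart across the middle of the sloping face, order varies. Its z axis is the outward normal (press along -z), y axis along the row.
- stop_key (a joint): Travel of the red STOP key, not to be pressed: 0 = out, 0.008 m = fully down. Spring key, about 2 N to start and 6 N at the bottom.
- meter: Loose yellow hand meter lying flat, 180 x 85 x 35 mm; origin at its underside (a bystander).
- screwdriver: Loose screwdriver with orange handle, about 200 mm long, lying along its x axis; origin at its underside (a bystander).
- cleaner: Loose upright white bottle with red cap, diameter 70, height 180 mm; origin at its underside (a bystander).
- reel: Loose upright green reel, diameter 64, height 50 mm, between the isolators and the console; origin at its underside (a bystander).
- mug: Loose white mug, diameter 80, height 90 mm; origin at its underside (a bystander).
- tray: Loose blue divided parts tray, 140 x 200 x 40 mm, behind the isolators; origin at its underside (a bystander).

How it is judged:
By the outcome, as a careful person would: the job done as asked, in the order asked, and still so for the second after the job is handed in, with the robot touching nothing.
It also fails if it takes over 48 s, if anything falls off the work surface, if the arm or the gripper's body presses on something with over 40 N, if the wrist force passes 120 N, or if a joint passes its speed limit or range.

### The arm

A 6-joint arm with a two-finger parallel gripper is mounted at the origin on the work surface. World frame = base frame: x ahead of the robot, y to its left, z up, the work surface at z = 0. Lengths are in m, angles in rad, forces in N, time in s.
With the tool pointing down it reaches from about 0.425 to 0.95 m from the base axis. Payload 3.5 kg.
Tool frame: the origin (TCP) lies at the very end of the fingers, on their centre line; the grasp point (between the pads) lies 19 mm behind it (ctrl.pinch_z is the distance from the TCP to the grasp point, in m); z points along the fingers, y is the line along which they close (so a half turn about z gives the same grasp; the last joint's range is limited). The gripper opens to 85 mm and grips with 20 to 120 N. Pads are 22 mm wide; open, the fingers measure 114 mm over their backs; the gripper's body (76 mm by 85 mm) begins 54 mm behind the grasp point. The pads swing forward as they close: fully open they stand 13 mm farther back than shut.
Start: joints at [-1.394, 0.286, 1.577, -0, 1.279, -0.15], TCP at [0.217, -0.639, 0.231] pointing down, gripper open.
Joint ranges: [-2.77, 2.77], [-0.9, 2.22], [0.21, 2.48], [-1.53, 4.67], [0.24, 2.81], [-2.84, 2.84]. Speed limits (rad/s): [2.79, 2.79, 3.14, 3.14, 3.14, 3.14].

### API

Orientations are given as a unit quaternion [x, y, z, w].
In Python, from plant import ctrl gives the robot as it stands. The module is installed in compiled form; this text tells all that it offers.
- The arm moves only by the shell command python3 -m crank 'ROWS' [OPENING] [FORCE]. ROWS is JSON, a list of rows, each a list of 6 numbers: the shift along the tool's x, y, z in cm, then the turn, a rotation vector about the tool's x, y, z in rad. In form: [[tx, ty, tz, rx, ry, rz], ...]. A call has 1 to 10 rows; each row is the pose to reach, as a shift and turn from the pose commanded when the call began, along the tool's axes at that moment; what a row does not reach only later rows make up. A row lasts 1/10 s, in which the tool goes at most 50 mm and 8.59 degrees, less where a joint would pass 70% of its speed; a pose out of reach is approached as far as the arm can. A call with a gripper value outside its range is refused whole. OPENING is the opening, from 0 (shut) to 1 (fully open), set as the call begins (- or left out, the last holds). The fingers move at their own pace and stop on an object; FORCE is the grip in N (left out, the last holds). Time passes only in rows, so rows that repeat a pose let the fingers close. It gives the time, the measured TCP pose, the force, the opening and the grip force at its end, in the units of the state.
- ctrl.get_state(): the state, without advancing time (a new reading comes with each control period).
- ctrl.read_camera(name): name is "scene" or "top" or "wrist"; returns (picture, depth): 420x560x3 uint8, blue, green, red; 420x560 float32, m along the optical axis (not along the pixel's ray), 0 where there is no reading.
- ctrl.camera_info(name): a dict with "K" (3x3 intrinsics, pixels), "origin" and "orientation" of the camera in the world. Camera axes: x right, y down, z forward; pixel columns grow to the right and rows downward; lengths in m; the calibration is good to about 2 mm. The wrist camera is an equidistant fisheye: a pixel r from the principal point sees the ray r / f radians off the axis. A picture is of the moment at which its call begins: read the wrist's pose just before it. camera_info takes no time and is no camera call; for the wrist camera it gives the pose at the moment of the call.
- ctrl.sign_off(): hands the job in; it is judged then, once.
The state is a dict: "time": time; "qpos": joint angles; "dq": joint speeds; "joint_efforts": joint torques, N m; "eef_pos": TCP position; "tcp_rot": TCP orientation; "contact_force": force on the tool from outside, world axes, zero at the start; "wrist_torque": the same for the moment, N m; "opening": opening from 0.0 (shut) to 1.0 (fully open); "finger_force": force on a finger pad.
Only numpy, scipy, OpenCV 4.12 (cv2) and the standard library are available. Lean on these libraries where they do the work, as an engineer would, in place of code of your own. Each camera call takes 0.05 s, during which the arm holds its last target. There are 200 camera calls.

## Working session

There is one attempt and no reset: what is moved stays moved. The work goes in short steps, Python scripts to look and compute and a shell command to move; the robot and the scene stay as the last step left them, time stands still between calls to the robot, and variables do not carry over. Pictures are saved under pics/ and viewed, at most 10 in all, crops included, and the job is handed in when it is done.

```bash
mkdir -p pics; cat > h.py <<'E'
import numpy as np, cv2
from scipy.spatial.transform import Rotation as R
from plant import ctrl
def cam(n):
    i=ctrl.camera_info(n); p,d=ctrl.read_camera(n); return p,d,i
def world(d,i,u,v,w=2):
    K=np.array(i["K"]); z=d[v-w:v+w+1,u-w:u+w+1]; z=np.median(z[z>0])
    return np.array(i["origin"])+R.from_quat(i["orientation"]).apply([(u-K[0,2])/K[0,0]*z,(v-K[1,2])/K[1,1]*z,z])
E
python3 - <<'E'
from h import *
print(ctrl.get_state())
for n in("scene","top"):
    p,d,i=cam(n); cv2.imwrite(f"pics/{n}.png",p); np.savez(n,p=p,d=d,**{k:np.array(i[k]) for k in("K","origin","orientation")}); print(i)
E
```

```text
{'time': 0.0, 'qpos': array([-1.39398541e+00,  2.87221075e-01,  1.57820095e+00,  4.63167428e-07,
        1.27860847e+00, -1.50010363e-01]), 'dq': array([-1.32278287e-05,  1.79282705e-03,  3.54759480e-04, -8.45400958e-04,
        5.79220815e-04, -1.75312722e-03]), 'joint_efforts': array([-3.48090889e-04, -4.05979156e+01, -2.92627430e+01, -1.34341963e-04,
        5.98694067e-03, -4.92468274e-06]), 'eef_pos': array([ 0.21660043, -0.63859643,  0.22989728]), 'tcp_rot': array([ 9.86677443e-01,  1.62684165e-01, -1.61117539e-05, -1.21881663e-03]), 'contact_force': array([0.38505556, 0.24174151, 0.34468905]), 'wrist_torque': array([ 0.01916694,  0.04526634, -0.03900791]), 'finger_force': 0.0, 'opening': 0.9966393416120681}
{'K': array([[401.17621866,   0.        , 285.1095176 ],
       [  0.        , 401.17621866, 206.74857901],
       [  0.        ,   0.        ,   1.        ]]), 'origin': array([ 0.90369475, -0.64210619,  0.62171733]), 'orientation': array([ 0.8598772 ,  0.22204116, -0.1038032 , -0.44781003])}
{'K': array([[464.39835436,   0.        , 282.03258451],
       [  0.        , 464.39835436, 213.55817451],
       [  0.        ,   0.        ,   1.        ]]), 'origin': array([0.31115194, 0.01550447, 1.38917884]), 'orientation': array([ 0.71314992, -0.69433486,  0.0708171 , -0.06558381])}
```

View pics/scene.png

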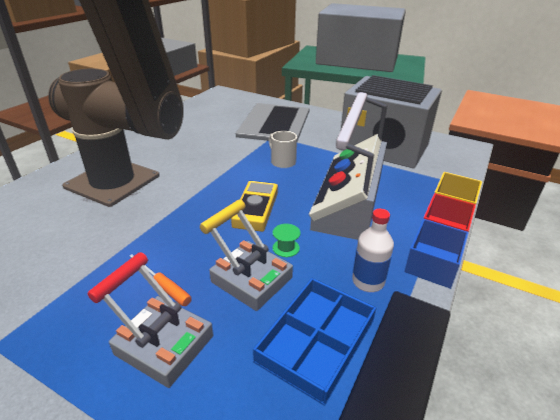

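View pics/top.png

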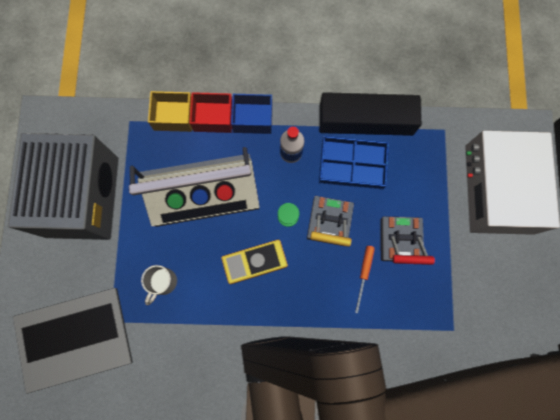

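The top view shows the red bar at about (413,260) and the yellow bar at (331,239). The keys run green (176,200), blue (200,196), red (224,191), and the screwdriver is at (365,275). I'll measure these next.

```bash
python3 - <<'E'
from h import *
i=np.load("top.npz"); p=i["p"];d=i["d"]
np.set_printoptions(precision=4,suppress=True)
hsv=cv2.cvtColor(p,cv2.COLOR_BGR2HSV)
def blob(name,hs,box):
    x0,y0,x1,y1=box; m=np.zeros(d.shape,bool)
    for a,b in hs: m|=(hsv[...,0]>=a)&(hsv[...,0]<=b)&(hsv[...,1]>130)&(hsv[...,2]>60)
    q=np.zeros_like(m); q[y0:y1,x0:x1]=m[y0:y1,x0:x1]; q&=d>0
    v,u=np.nonzero(q); z=d[v,u]; K=i["K"]
    P=i["origin"]+R.from_quat(i["orientation"]).apply(np.c_[(u-K[0,2])/K[0,0]*z,(v-K[1,2])/K[1,1]*z,z])
    md=np.median(P,0); P=P[np.linalg.norm(P-md,axis=1)<.08]; c=P.mean(0)
    w,V=np.linalg.eigh(np.cov((P-c).T)); print(name,len(P),c,"major",V[:,2]*np.sign(V[0,2]),"min",V[:,0],"zmax",np.percentile(P[:,2],95),"bbox",P.min(0),P.max(0))
red=[(0,7),(172,180)]
blob("redbar",red,(385,250,440,270))
blob("yelbar",[(15,32)],(300,228,360,250))
blob("green",[(45,85)],(160,185,190,215))
blob("blue",[(100,125)],(188,184,212,208))
blob("stop",red,(212,180,238,204))
blob("reel",[(45,85)],(275,200,302,230))
blob("sdriver",[(5,14)],(355,240,376,285))
for n,u,v in [("base corner FR",422,232),("baseg",404,221),("mug",158,270),("bottle",293,132),("meter",255,262),("lamp",190,180),("lampL",140,187),("lampR",243,171)]: print(n,world(d,i,u,v,1))
cv2.imwrite("pics/crop.png",cv2.resize(p[125:320,120:445],None,fx=2.4,fy=2.4,interpolation=cv2.INTER_CUBIC))
E
```

```text
redbar 315 [ 0.4398 -0.3459  0.1461] major [ 0.0073  0.9999 -0.0078] min [-0.0857 -0.0071 -0.9963] zmax 0.15100836885529617 bbox [ 0.4294 -0.4003  0.1315] [ 0.4523 -0.2931  0.1546]
yelbar 306 [ 0.4896 -0.123   0.1461] major [ 0.1551  0.9879 -0.0023] min [-0.1495  0.0258  0.9884] zmax 0.15097726639227244 bbox [ 0.4737 -0.1763  0.1358] [ 0.5091 -0.0705  0.1545]
green 187 [0.5901 0.3106 0.1153] major [ 0.6023 -0.7267  0.3303] min [ 0.5247  0.0486 -0.8499] zmax 0.12553691254883392 bbox [0.5724 0.2903 0.099 ] [0.6108 0.3358 0.1291]
blue 198 [0.6041 0.2424 0.1143] major [ 0.5621 -0.7487  0.3514] min [ 0.5377  0.008  -0.8431] zmax 0.12505520636288073 bbox [0.5859 0.2209 0.0933] [0.6248 0.2662 0.1291]
stop 210 [0.6182 0.174  0.1142] major [ 0.4257 -0.8765  0.2249] min [-0.5296 -0.0399  0.8473] zmax 0.12449788624088833 bbox [0.6002 0.1514 0.0952] [0.6402 0.1982 0.1309]
reel 405 [ 0.573  -0.0085  0.0435] major [ 0.7317 -0.1383  0.6675] min [-0.6277  0.2452  0.7388] zmax 0.05384439252978912 bbox [ 0.5444 -0.0384 -0.0038] [0.6092 0.0213 0.0569]
sdriver 227 [ 0.4403 -0.2448  0.0231] major [ 0.9754 -0.2206 -0.0007] min [0.0553 0.241  0.9689] zmax 0.029129382831056747 bbox [ 0.3929 -0.2637  0.0107] [ 0.4876 -0.2272  0.0337]
base corner FR [ 0.5314 -0.4049  0.0396]
baseg [ 0.5626 -0.3522  0.041 ]
mug [0.4015 0.3702 0.0089]
bottle [ 0.7775 -0.0147  0.1786]
meter [0.4299 0.0835 0.0413]
lamp [0.6126 0.2438 0.2559]
lampL [0.5912 0.368  0.2547]
lampR [0.6404 0.1117 0.2541]
```

View pics/crop.png

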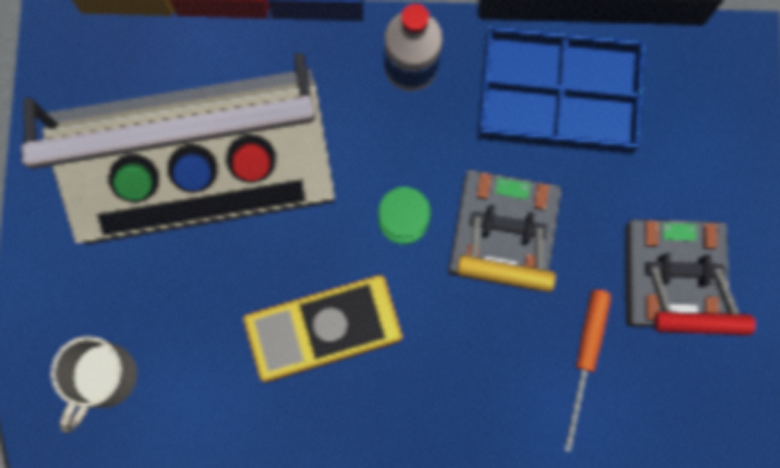

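```bash
cat >> h.py <<'E'
def rows(*targets):
    """targets: (xyz, Rotation) -> row numbers from present pose"""
    s=ctrl.get_state(); p0=np.array(s["eef_pos"]); R0=R.from_quat(s["tcp_rot"])
    print("t",round(s["time"],2),"F",np.round(s["contact_force"],1))
    for p,Q in targets:
        print(np.round(np.r_[R0.inv().apply(np.array(p)-p0)*100,(R0.inv()*Q).as_rotvec()],3).tolist())
DOWN=R.from_quat([1,0,0,0])
yaw=np.radians(11.6); KEY=R.from_euler('z',yaw)*R.from_matrix(np.array([[np.cos(.6632),0,np.sin(.6632)],[0,-1,0],[np.sin(.6632),0,-np.cos(.6632)]]))
N=-KEY.apply([0,0,1])
BLUE=np.array([.603,.2424,.1135]); GREEN=np.array([.589,.3106,.1140])
E
python3 -c "
from h import *
rows(([.375,-.346,.2],DOWN),([.375,-.346,.118],DOWN))"
```

```text
t 0.1 F [-0.   0.2  0.9]
[24.395, -22.626, 3.062, -0.002, 0.0, 0.327]
[24.393, -22.608, 11.262, -0.002, 0.0, 0.327]
```

```bash
python3 -m crank '[[24.4,-22.6,3.1,0,0,0.327],[24.4,-22.6,3.1,0,0,0.327],[24.4,-22.6,3.1,0,0,0.327],[24.4,-22.6,3.1,0,0,0.327],[24.4,-22.6,3.1,0,0,0.327],[24.4,-22.6,3.1,0,0,0.327],[24.4,-22.6,3.1,0,0,0.327],[24.4,-22.6,3.1,0,0,0.327],[24.4,-22.6,3.1,0,0,0.327],[24.4,-22.6,3.1,0,0,0.327]]' 0 && python3 -c "
from h import *
rows(([.375,-.346,.118],DOWN))
p,d,i=cam('top'); cv2.imwrite('pics/t2.png',cv2.resize(p[180:330,300:460],None,fx=4,fy=4))"
```

```text
time: 1.1
eef_pos: [0.3749, -0.3478, 0.2004]
tcp_rot: [1.0, -0.0, -0.0, 0.0]
contact_force: [-0.1, 1.0, -0.4]
opening: -0.0
finger_force: 0.0
t 1.1 F [-0.1  1.  -0.4]
[0.007, -0.182, 8.245, 0.001, 0.0, -0.001]
```

View pics/t2.png

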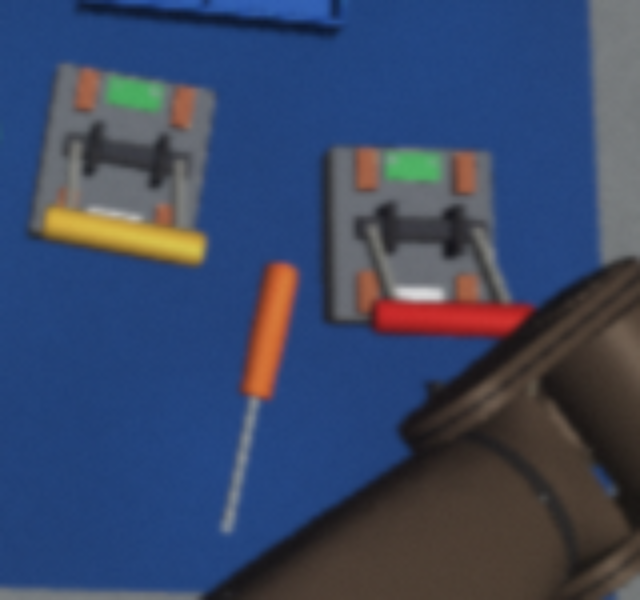

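The picture shows the tool just in front of the red bar, still at OFF (bar at about crop (455,318)). Next I'll go down and push.

```bash
python3 -m crank '[[0,-0.2,4,0,0,0],[0,-0.2,8.2,0,0,0],[0,-0.2,8.2,0,0,0],[2,-0.2,8.2,0,0,0],[4,-0.2,8.2,0,0,0],[5.2,-0.2,8.0,0,0,0],[6.4,-0.2,7.6,0,0,0],[7.6,-0.2,7.2,0,0,0],[8.8,-0.2,6.8,0,0,0],[10,-0.2,6.4,0,0,0]]'; python3 -c "
from h import *
rows()"
```

```text
time: 2.15
eef_pos: [0.4763, -0.3459, 0.1378]
tcp_rot: [1.0, -0.001, 0.001, 0.001]
contact_force: [-0.7, -1.2, 0.2]
opening: -0.004
finger_force: 0.6
t 2.15 F [-0.7 -1.2  0.2]
```

```bash
python3 -m crank '[[1.2,0,0,0,0,0],[2.4,0,0,0,0,0],[3.6,0,0.2,0,0,0],[4.8,0,0.5,0,0,0],[6,0,0.8,0,0,0],[6,0,0.8,0,0,0],[3,0,-3,0,0,0],[0,0,-8,0,0,0],[0,0,-14,0,0,0],[0,0,-16,0,0,0]]'; python3 -c "
from h import *
C=BLUE+N*.06
rows(([.45,.05,.33],DOWN),(C,KEY))
p,d,i=cam('scene'); cv2.imwrite('pics/s2.png',p)"
```

```text
time: 3.15
eef_pos: [0.4746, -0.3453, 0.2996]
tcp_rot: [1.0, -0.001, 0.001, 0.001]
contact_force: [1.0, -0.7, 1.7]
opening: -0.001
finger_force: 0.0
t 3.15 F [ 1.  -0.7  1.7]
[-2.504, -39.518, -3.121, 0.002, -0.002, -0.001]
[9.125, -58.062, 13.786, 0.07, 0.659, -0.195]
```

View pics/s2.png

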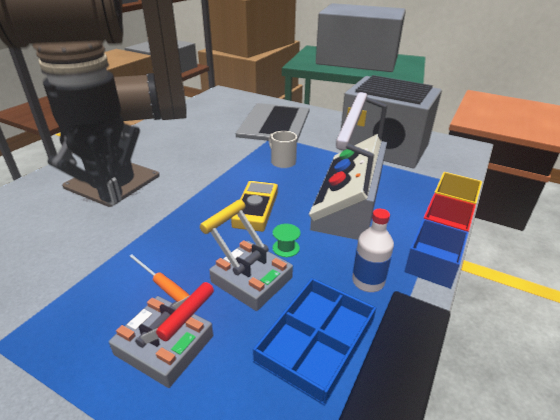

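The red handle now leans to the ON side (bar at about (187,310)) and the yellow one is unchanged. I'll travel to the console, tilting on the way.

```bash
python3 -m crank '[[-2.5,-39.5,-3.1,0,0,0],[-2.5,-39.5,-3.1,0,0,0],[-2.5,-39.5,-3.1,0,0,0],[-2.5,-39.5,-3.1,0,0,0],[-2.5,-39.5,-3.1,0,0,0],[-2.5,-39.5,-3.1,0,0,0],[-2.5,-39.5,-3.1,0,0,0],[-2.5,-39.5,-3.1,0,0,0],[-2.5,-39.5,-3.1,0,0,0],[-2.5,-39.5,-3.1,0,0,0]]'; python3 - <<'E'
from h import *
rows((BLUE+N*.14,KEY),(BLUE+N*.03,KEY))
p,d,i=cam("top"); hsv=cv2.cvtColor(p,cv2.COLOR_BGR2HSV)
m=((hsv[...,0]<7)|(hsv[...,0]>172))&(hsv[...,1]>130)&(hsv[...,2]>60)&(d>0); m[:205]=0; m[270:]=0; m[:,:370]=0; m[:,445:]=0
v,u=np.nonzero(m); P=np.array([world(d,i,a,b,0) for a,b in zip(u,v)]); P=P[P[:,2]>.1]; print(len(P),P.mean(0),np.percentile(P[:,2],95))
E
```

```text
time: 4.2
eef_pos: [0.45, 0.0508, 0.3272]
tcp_rot: [1.0, 0.001, 0.0, 0.0]
contact_force: [-0.2, 0.4, 0.4]
opening: -0.001
finger_force: 0.0
t 4.2 F [-0.2  0.4  0.4]
[6.898, -17.413, 10.325, 0.067, 0.661, -0.192]
[13.535, -18.763, 18.993, 0.067, 0.661, -0.192]
256 [ 0.58051372 -0.34936078  0.14631265] 0.15154865792795164
```

The bar measures x 0.581 with its top at z 0.15, which matches the ON stop.

```bash
python3 -m crank '[[6.9,-17.4,10.3,0.067,0.661,-0.192],[6.9,-17.4,10.3,0.067,0.661,-0.192],[6.9,-17.4,10.3,0.067,0.661,-0.192],[6.9,-17.4,10.3,0.067,0.661,-0.192],[6.9,-17.4,10.3,0.067,0.661,-0.192],[6.9,-17.4,10.3,0.067,0.661,-0.192],[6.9,-17.4,10.3,0.067,0.661,-0.192],[6.9,-17.4,10.3,0.067,0.661,-0.192]]'; python3 - <<'E'
from h import *
rows((BLUE+N*.14,KEY),(BLUE+N*.02,KEY))
p,d,i=cam("wrist"); cv2.imwrite("pics/w1.png",p)
p,d,i=cam("top"); cv2.imwrite("pics/t3.png",p)
E
```

```text
time: 5.05
eef_pos: [0.5212, 0.2226, 0.2266]
tcp_rot: [0.941, 0.093, 0.325, -0.032]
contact_force: [0.7, 1.0, 0.3]
opening: -0.001
finger_force: 0.0
t 5.05 F [0.7 1.  0.3]
[-0.336, -0.29, 0.088, 0.003, -0.002, -0.005]
[-0.364, -0.329, 12.088, 0.003, -0.002, -0.005]
```

View pics/w1.png

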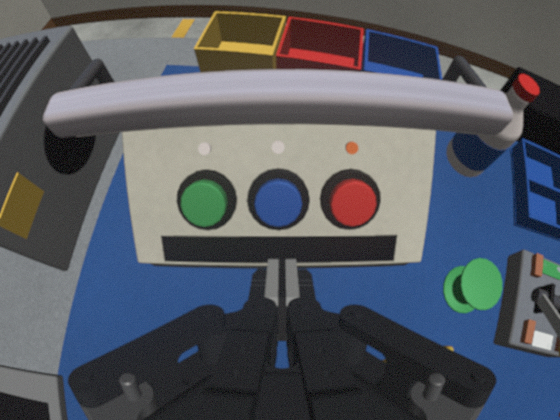

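The wrist view shows green (205,203), blue (278,202) and red (351,199), with the closed fingertips at (281,262). I'll cross-check the key positions with wrist depth and see how close the camera comes to the lamp bar.

```bash
python3 - <<'E'
from h import *
s=ctrl.get_state(); p,d,i=cam("wrist"); K=np.array(i["K"]); Q=R.from_quat(i["orientation"])
T=R.from_quat(s["tcp_rot"]); print("cam in tool",T.inv().apply(np.array(i["origin"])-s["eef_pos"]))
for n,u,v in(("green",205,203),("blue",278,202),("stop",351,199)):
    a,b=u-K[0,2],v-K[1,2]; r=np.hypot(a,b); th=r/K[0,0]
    z=np.median(d[v-8:v+9,u-8:u+9]); print(n,np.array(i["origin"])+Q.apply(np.array([a/r*np.tan(th),b/r*np.tan(th),1])*z))
E
```

```text
cam in tool [ 0.07880987  0.00077674 -0.1430293 ]
green [0.58967608 0.30764709 0.11549058]
blue [0.60347493 0.24181918 0.11594398]
stop [0.61896094 0.17686366 0.11762127]
```

```bash
python3 -m crank '[[-0.6,-0.3,3,0.003,-0.002,-0.005],[-0.6,-0.3,6,0.003,-0.002,-0.005],[-0.6,-0.3,9,0.003,-0.002,-0.005],[-0.6,-0.3,11,0.003,-0.002,-0.005],[-0.6,-0.3,11.3,0.003,-0.002,-0.005],[-0.6,-0.3,11.3,0.003,-0.002,-0.005]]'; python3 - <<'E'
from h import *
rows((BLUE,KEY))
s=ctrl.get_state(); print(np.dot(s["contact_force"],N))
E
```

```text
time: 5.8
eef_pos: [0.5827, 0.2396, 0.1317]
tcp_rot: [0.941, 0.097, 0.323, -0.033]
contact_force: [-0.4, 0.1, 0.4]
opening: 0.0
finger_force: 0.0
t 5.8 F [-0.4  0.1  0.4]
[0.496, 0.135, 2.691, -0.001, 0.002, 0.002]
0.5300968481695909
```

```bash
python3 -m crank '[[0,0.1,1.5,0,0,0],[0,0.1,2.4,0,0,0],[0,0.1,2.8,0,0,0],[0,0.1,3.1,0,0,0],[0,0.1,3.1,0,0,0],[0,0.1,3.1,0,0,0]]'; python3 - <<'E'
from h import *
rows((BLUE,KEY))
s=ctrl.get_state(); print(np.dot(s["contact_force"],N))
E
```

```text
time: 6.4
eef_pos: [0.601, 0.2428, 0.1089]
tcp_rot: [0.941, 0.097, 0.322, -0.033]
contact_force: [-1.9, -3.1, 2.9]
opening: -0.005
finger_force: 1.8
t 6.4 F [-1.9 -3.1  2.9]
[0.432, 0.082, -0.254, -0.001, 0.005, 0.002]
3.851432535489228
```

```bash
python3 -m crank '[[0,0,0.2,0,0,0],[0,0,0.4,0,0,0],[0,0,0.6,0,0,0],[0,0,0.6,0,0,0],[0,0,0.6,0,0,0]]'; python3 - <<'E'
from h import *
rows((BLUE,KEY))
s=ctrl.get_state(); print(np.dot(s["contact_force"],N))
p,d,i=cam("wrist"); cv2.imwrite("pics/w2.png",p)
E
```

```text
time: 6.9
eef_pos: [0.6038, 0.2436, 0.1056]
tcp_rot: [0.942, 0.097, 0.319, -0.032]
contact_force: [-12.1, -6.3, 9.0]
opening: 0.001
finger_force: 7.8
t 6.9 F [-12.1  -6.3   9. ]
[0.393, 0.104, -0.689, -0.001, 0.011, 0.003]
15.184381465006759
```

View pics/w2.png

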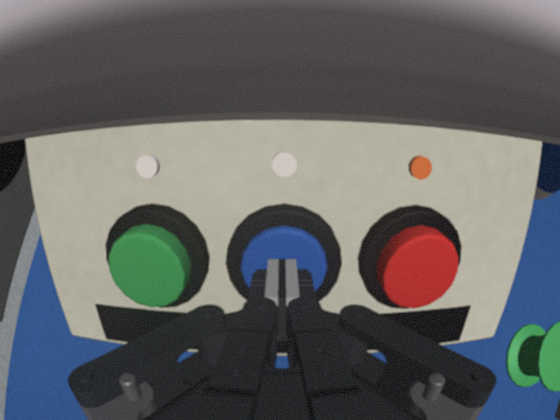

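The blue key is flush with its collar at 15 N, so it is fully down. I'll release it, check, and move along to green.

```bash
python3 -m crank '[[0,0,-1,0,0,0],[0,0,-3,0,0,0],[0,0,-4,0,0,0],[0,0,-4,0,0,0]]'; python3 - <<'E'
from h import *
X=KEY.apply([1,0,0])*-.004
p,d,i=cam("wrist"); cv2.imwrite("pics/w3.png",p)
rows((GREEN+N*.04+X,KEY),(GREEN+X,KEY))
E
```

```text
time: 7.35
eef_pos: [0.5819, 0.2395, 0.1397]
tcp_rot: [0.941, 0.097, 0.322, -0.033]
contact_force: [-0.0, -0.2, -0.1]
opening: 0.003
finger_force: 0.0
t 7.4 F [ 0.1 -1.5 -0.2]
[-0.22, -6.832, -0.721, -0.001, 0.005, 0.002]
[-0.198, -6.827, 3.279, -0.001, 0.005, 0.002]
```

View pics/w3.png

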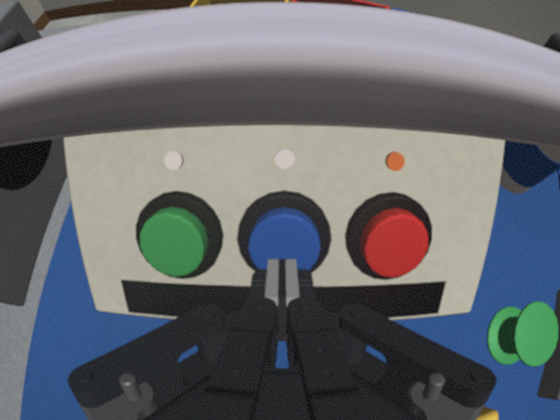

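Blue has come back out and the other keys are untouched. Now green.

```bash
python3 -m crank '[[-0.1,-4,-0.5,0,0,0],[-0.2,-6.9,-0.5,0,0,0],[-0.2,-6.9,0,0,0,0],[-0.2,-6.9,2,0,0,0],[-0.2,-6.9,2.9,0,0,0],[-0.2,-6.9,3.3,0,0,0],[-0.2,-6.9,3.6,0,0,0],[-0.2,-6.9,3.8,0,0,0],[-0.2,-6.9,3.8,0,0,0]]'; python3 - <<'E'
from h import *
rows((GREEN,KEY))
s=ctrl.get_state(); print(np.dot(s["contact_force"],N))
E
```

```text
time: 8.3
eef_pos: [0.5874, 0.3102, 0.1053]
tcp_rot: [0.942, 0.097, 0.319, -0.032]
contact_force: [-5.4, -1.9, 1.5]
opening: -0.002
finger_force: 2.6
t 8.3 F [-5.4 -1.9  1.5]
[0.662, -0.007, -0.595, 0.0, 0.011, 0.002]
4.689087560089078
```

```bash
python3 -m crank '[[0.2,0,0.2,0,0,0],[0.2,0,0.4,0,0,0],[0.2,0,0.6,0,0,0],[0.2,0,0.6,0,0,0],[0.2,0,0.6,0,0,0]]'; python3 - <<'E'
from h import *
rows((GREEN,KEY))
s=ctrl.get_state(); print(np.dot(s["contact_force"],N))
p,d,i=cam("wrist"); cv2.imwrite("pics/w4.png",p)
E
```

```text
time: 8.8
eef_pos: [0.5894, 0.3107, 0.1042]
tcp_rot: [0.943, 0.097, 0.317, -0.03]
contact_force: [-41.7, -11.8, 33.3]
opening: 0.001
finger_force: 26.5
t 8.8 F [-41.7 -11.8  33.3]
[0.556, 0.008, -0.803, 0.004, 0.016, 0.003]
52.887824689760194
```

View pics/w4.png

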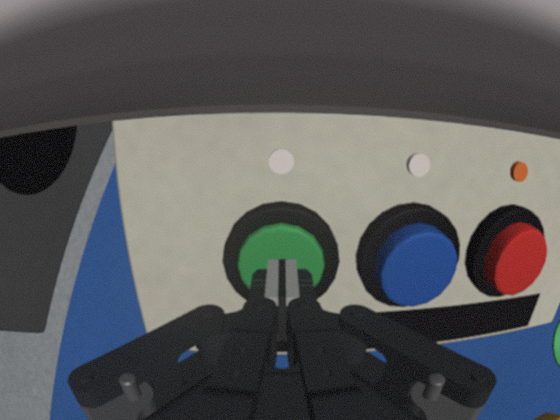

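Green is bottomed and flush with its collar. Retracting clear.

```bash
python3 -m crank '[[0,0,-1,0,0,0],[0,0,-3,0,0,0],[0,0,-7,0,0,0],[0,0,-12,0,0,0],[0,0,-14,0,0,0],[0,0,-14,0,0,0],[0,0,-14,0,0,0]]'; python3 - <<'E'
from h import *
rows()
for n in("wrist","scene"):
    p,d,i=cam(n); cv2.imwrite(f"pics/end_{n}.png",p)
a=cv2.imread("pics/end_wrist.png"); b=cv2.imread("pics/end_scene.png")
cv2.imwrite("pics/end.png",cv2.resize(np.hstack([a,b]),(800,300)))
E
```

```text
time: 9.55
eef_pos: [0.5102, 0.2946, 0.2141]
tcp_rot: [0.942, 0.097, 0.321, -0.033]
contact_force: [0.3, -1.0, -0.4]
opening: -0.001
finger_force: 0.0
t 9.55 F [ 0.3 -1.  -0.4]
```

View pics/end.png

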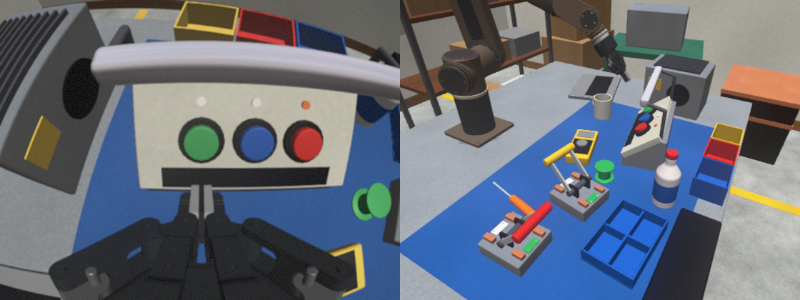

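All three keys are out, the red handle is ON, the yellow one is OFF, nothing else has moved, and the robot is clear.

```bash
python3 -c "
from plant import ctrl
print(ctrl.sign_off())"
```

```text
the job is handed in; nothing more can be done
None
```

The job is handed in at about 9.7 s: the red isolator is ON, then the blue and green keys were each pressed fully and released; the yellow isolator, stop key and loose items look untouched, and the one high reading was 53 N at the wrist as the fingertips bottomed the green key.

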